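# Load a turned leg into the cross-drilling jig

### The job

Get the standing wooden leg ready for cross-drilling: lay it on its side in the two V-blocks of the drilling jig, tenon end hard against the steel end stop, without dropping it. Then swing the jig's hinged drill-guide leaf fully down over the leg, and turn the brass button all the way across the leaf's front edge to lock it. Leave the other things on the bench where they are.

Things in the scene. Friction and masses are not known exactly. Their poses are not given: they have to be found in the camera images.
- leg: the only leg that stands upright: dark turned wood, 185 mm long, 0.12 to 0.24 kg. Origin under the middle of its foot, z along the leg to the tenon. Brass foot 38 mm in diameter, z 0 to 8 mm; round body 42 mm in diameter, z 8 to 155 mm; pale tenon 20 mm in diameter, z 155 to 185 mm. Centre of mass at z 82 mm. (Two drilled legs lying on the back board are fixed bystanders.)
- tenon_end (a point): centre of the end face of the standing leg's tenon (185 mm from the foot along the leg)
- jig: drilling jig, fixed to the bench: plywood base 170 mm in jig x, y -120 to +118 mm, 18 mm thick; origin on the bench under it, z up. The leg shall lie along jig y, tenon to +y. +x side: leaf's hinge post (x 44 to 68, y -64 to -20, top 78 mm). -x side: leaf rest (x -56 to -39, y -64 to -20, top 80 mm), then the button's post (x -81 to -57, y -58 to -26, top 94 mm)
- cradle (a point): 57.7 mm above the jig's origin, axes as the jig's: the axis of a leg lying right runs through it along jig y. Two pale V-blocks, 74 mm wide in x, at jig y +36 to +56 and -86 to -66 mm: 90 degree V open upwards, apex 28 mm and tops 54 mm above the bench, V 52 mm wide at the top. Between them, from y -20 to +36 mm, there is room for fingers down to the base (18 mm up)
- stop_face (a point): point of the steel face of the end stop that the middle of the tenon's end shall touch: jig x 0, y +90 mm, 57.7 mm above the bench; axes as the jig's. The face looks to jig -y; the stop is 60 mm wide and 62 mm high above the bench
- leaf (a joint): hinge of the wooden drill-guide leaf, rad: 0 = fully down, level, 2 mm above a leg that lies right; starts at 1.55 to 1.9 (upright or leaning back towards jig +x), limit 1.95. Hinge line along jig y at x +58 mm, 87 mm above the bench. Leaf 40 mm wide (jig y -62 to -22), 12 mm thick, reaching 111 mm from the hinge. Stiff: stays where left; 2 to 3 N at its free edge moves it
- leaf_edge (a point): middle of the leaf's free edge (mid-thickness), 111 mm from the hinge line; closed: jig x -53, y -42 mm, 87 mm above the bench. A steel drill bushing, 19 mm across, stands 6.5 mm out of the leaf's upper (when open: rear) face, 58 mm from the hinge line
- turn_button (a joint): brass turn button, rad: 0 = pointing to jig -y, clear of the leaf (starts at 0 to 0.25); 1.57 = its limit, pointing to jig +x across the leaf (locked). Turns anticlockwise seen from above, pivot at jig x -69, y -42 mm. Bar to 41 mm from the pivot, 14 mm wide, 95 to 103 mm above the bench (closed leaf's top: 93). Blocks the leaf if turned first. Stays where left; 1.5 N at the knob turns it
- button_knob (a point): centre of the top of the button's upright round brass thumb knob: 12 mm in diameter, 24 mm tall, its top 127 mm above the bench, 27 mm from the pivot
- tape_roll: bystander: roll of masking tape lying flat, 105 mm across, 24 mm high, origin under its middle
- gauge: bystander: wooden marking gauge lying, 68x200x52 mm
- tape_measure: bystander: grey tape measure, 38x97x66 mm
- pencil: bystander: red carpenter's pencil lying, 7x156x13 mm
- sanding_block: bystander: cork sanding block, 65x110x35 mm

How it is judged (in metres and radians):
On the way, in this order (a step that is already met when the one before it is completed fails the run):
1. the leg lies in both V-blocks, tenon end against the stop (within 4 mm), let go, with the leaf not yet down over it (angle between the z axis of leg and the y axis of jig, either way round below 0.06 rad and y of tenon_end in the frame of stop_face above -0.004 m and z of tenon_end in the frame of stop_face below 0.004 m and z of leg in the frame of cradle below 0.004 m and contact force between the fingers and leg below 0.2 N and value of joint leaf above 0.5 rad), for 0.2 s.
2. the leaf is fully down over the leg (within 0.06 rad) while the button is still clear of it (under 0.5 rad) (value of joint leaf below 0.06 rad and value of joint turn_button below 0.5 rad), for 0.1 s.
At the end, for the whole second after the job is handed in: The leg lies at rest along the V-blocks (axis within 0.06 rad of the jig's y and within 4 mm of its proper height at both ends), the end of its tenon within 4 mm of the steel stop face; the leaf is down (within 0.06 rad of level) and the brass button is turned across it (at least 1.3 rad) (angle between the z axis of leg and the y axis of jig, either way round below 0.06 rad and y of tenon_end in the frame of stop_face above -0.004 m and z of tenon_end in the frame of stop_face between -0.004 and 0.004 m and z of leg in the frame of cradle between -0.004 and 0.004 m and value of joint leaf below 0.06 rad and value of joint turn_button above 1.3 rad and linear speed of leg below 0.02 m/s); the robot touches nothing.
It fails at once if the leg is dropped or knocked over (faster than 0.5 m/s with no finger on it) (linear speed of leg above 0.5 m/s and contact force between the fingers and leg below 0.1 N).
It fails at once if another thing on the bench is shifted by more than 30 mm (distance of any of tape_roll, gauge, tape_measure, pencil, sanding_block from where it was at the start of the episode above 0.03 m).
It also fails if it takes over 70 s, if anything falls off the work surface, if the arm or the gripper's body presses on something with over 40 N, if the wrist force passes 120 N, or if a joint passes its speed limit or range.

### The arm

A 6-joint arm with a two-finger parallel gripper is mounted at the origin on a cart in front of the work surface, level with it; the furniture and walls round the work are solid. World frame = base frame: x ahead of the robot, y to its left, z up, the work surface at z = 0. Lengths are in mm, angles in rad, forces in N, time in s.
With the tool pointing down it reaches from about 350 to 950 mm from the base axis. Payload 17.4 kg.
Tool frame: the origin (TCP) lies on the centre line of the jaws, within the pads' length; the fingertips stand 14 mm ahead of it and the grasp point (between the pads) lies 5 mm behind it; z points along the fingers, y is the line along which they close (so a half turn about z gives the same grasp; the last joint's range is limited). The gripper opens to 93 mm and grips with 3 to 60 N. Pads are 15 mm wide; open, the fingers measure 128 mm over their backs; the gripper's body (75 mm by 188 mm) begins 65 mm behind the grasp point.
Start: joints at [1.259, 0.116, 1.442, -0, 1.584, -0.038], TCP at [182.522, 649.86, 232.646] pointing down, gripper open.
Joint ranges: [-2.83, 2.83], [-0.83, 2.19], [0.07, 2.5], [-1.14, 4.28], [0.01, 3], [-2.97, 2.97]. Speed limits (rad/s): [1.89, 1.89, 2.22, 3.14, 3.14, 3.14].

### API

Orientations are given as a 3x3 rotation matrix whose columns are the frame's x, y, z axes.
In Python, from cell import ctrl gives the robot as it stands. Calls block until the motion is done:
- ctrl.move_ptp(position, orientation): joint-space move of the TCP to a pose.
- ctrl.movel(position, rot=None, v=150, stop_force=None): straight line of the TCP; rot=None keeps the orientation; v is the mean speed in mm/s. With stop_force (N) it stops when the force on the tool has changed by that much, and returns True; else False.
- ctrl.set_joints(angles): joint-space move.
- ctrl.move_gripper(opening, force=None): finger opening in mm; force is the grip in N (None keeps the last); returns when the fingers have stopped.
- ctrl.sleep(seconds).
- ctrl.ik(position, orientation): joint angles nearest the present ones, or None.
- ctrl.observe(): the state.
- ctrl.capture(name): name is "scene" or "top" or "wrist"; returns a dict with "color" (384x512x3 uint8, red, green, blue), "mtx" (3x3 intrinsics, pixels), "view" (4x4, takes a point from world to camera coordinates); the wrist camera has in their place "T_tool_cam" (4x4, takes a point from camera to tool coordinates, whose origin is the TCP and whose axes are the flange's). Camera axes: x right, y up, looking along -z (the intrinsics and any distortion apply to the point x, -y, -z); pixel columns grow to the right and rows downward; lengths in mm; the calibration is good to about 2 mm. A picture is of the moment at which its call begins: read the wrist's pose just before it. There is no depth.
A pose or a line that the arm cannot do raises ctrl.PlanningError and nothing moves.
- ctrl.job_done(): hands the job in; it is judged then, once.
Trained networks look in a picture, given as the dict that the camera call returned (one of the last four; its "shot" number tells which), for a name from the list of things; names that differ only in an ending like _2 or _b are one class to them, and where a whole thing is asked for, a point or a joint stands for the part that bears it (a point fixed in the world has none). Each returns a list of dicts, best first, with "p" (0 to 1); they miss things now and then, are a little off and sometimes report something else, mostly with a low value. They report only what shows in the picture. A call takes as long as a camera call.
- ctrl.cut_out(thing, picture): "pixels" (384x512 bool, what is visible of it).
- ctrl.spot_point(thing, picture): "point" ([x, y, z] in mm, in world coordinates, good to about 4 mm: a listed point, or the origin of a listed thing).
The state is a dict: "time_s": time; "joints": joint angles; "qd": joint speeds; "joint_torque": joint torques, N m; "position": TCP position; "eef_rot": TCP orientation; "ft_force": force on the tool from outside, world axes, zero at the start; "wrist_torque": the same for the moment, N m; "finger_gap": finger opening in mm; "grip_force": force on a finger pad.
Only numpy, scipy, OpenCV 4.12 (cv2) and the standard library are available. Lean on these libraries where they do the work, as an engineer would, in place of code of your own. Each camera call takes 0.05 s, during which the arm holds its last target. There are 200 camera calls.

## Working session

There is one attempt and no reset: what is moved stays moved. The work goes in short steps, each a Python script; the robot and the scene stay as the last script left them, time stands still between calls to the robot, and variables do not carry over. Pictures are saved under pics/ and viewed, at most 10 in all, crops included, and the job is handed in when it is done.

```bash
ls; mkdir -p pics
cat > h.py <<'E'
import numpy as np, cv2
from cell import ctrl
def save(p,n): cv2.imwrite('pics/'+n+'.png',p['color'][:,:,::-1])
E
python3 - <<'E'
from h import *
a=ctrl.capture('scene');b=ctrl.capture('top')
save({'color':a['color']},'scene0');save(b,'top0')
np.set_printoptions(precision=1,suppress=True)
for n,p in(('scene',a),('top',b)):
    for t in ['leg','tenon_end','jig','leaf_edge','button_knob','tape_roll','gauge','tape_measure','pencil','sanding_block','cradle','stop_face']:
        try:
            r=ctrl.spot_point(t,p); print(n,t,[(np.array(x['point']),round(x['p'],2)) for x in r[:3]])
        except Exception as e: print(n,t,e)
o=ctrl.observe();print(o['time_s'],o['position'],o['eef_rot'],o['ft_force'])
E
```

```text
cell.py
pics
scene leg [(array([ 456.5, -236.8,    0.4]), 0.96)]
scene tenon_end [(array([ 463.2, -236.6,  185.5]), 0.81)]
scene jig [(array([514.5,  75.3,  -1.6]), 0.85)]
scene leaf_edge [(array([597.9,  78.5, 195.3]), 0.92)]
scene button_knob [(array([499.8, -18.5, 129.5]), 0.5)]
scene tape_roll [(array([559.7, 334.1,   1.6]), 0.73), (array([ 375.9, -431.1,   -1.2]), 0.72)]
scene gauge [(array([ 586.3, -451.7,    1.4]), 0.89)]
scene tape_measure [(array([415.8, 335.5,   4.5]), 0.7)]
scene pencil [(array([ 355.3, -113.2,   -1.1]), 0.6)]
scene sanding_block [(array([ 377.7, -428.9,   -0.7]), 0.56)]
scene cradle [(array([516. ,  78.6,  59.3]), 0.89), (array([596.1,  80. , 196.3]), 0.23)]
scene stop_face [(array([462.9, 156.3,  60.8]), 0.58)]
top leg [(array([ 455.2, -236.7,   -0.5]), 0.47)]
top tenon_end [(array([ 456.6, -242. ,  180.7]), 0.54)]
top jig [(array([511.5,  81.9,   3.2]), 0.71)]
top leaf_edge [(array([601.4,  79.9, 195.5]), 0.57)]
top button_knob [(array([494.7, -10.6, 124.3]), 0.56), (array([ 458.7, -239.8,  183.5]), 0.27)]
top tape_roll [(array([600.4,  85.3, 196.7]), 0.68), (array([559.9, 327.8,  -0.1]), 0.56)]
top gauge [(array([ 589.1, -453.5,    0.9]), 0.72)]
top tape_measure [(array([416.2, 339.9,   3.5]), 0.55), (array([600.7,  82.2, 194. ]), 0.55), (array([ 362.3, -112.2,    1.9]), 0.47)]
top pencil [(array([ 357.8, -110.8,    4.1]), 0.64)]
top sanding_block [(array([ 375.7, -429.8,    5. ]), 0.72)]
top cradle [(array([512.6,  81.5,  58. ]), 0.87)]
top stop_face [(array([467.8, 153.6,  58.9]), 0.75), (array([ 374.9, -430. ,    5.5]), 0.58)]
1.3 [182.5 649.9 232.7] [[-1.   0.3  0. ]
 [ 0.3  1.   0. ]
 [-0.   0.  -1. ]] [ 0.1 -0.6  0.8]
```

View pics/scene0.png

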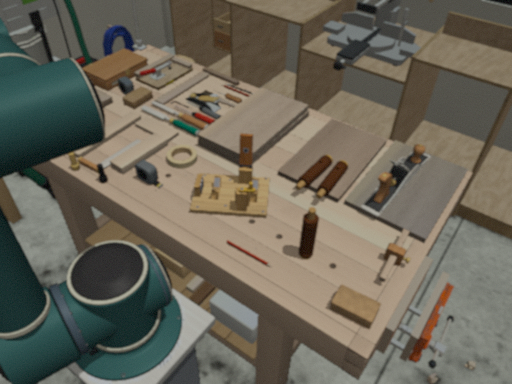

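View pics/top0.png

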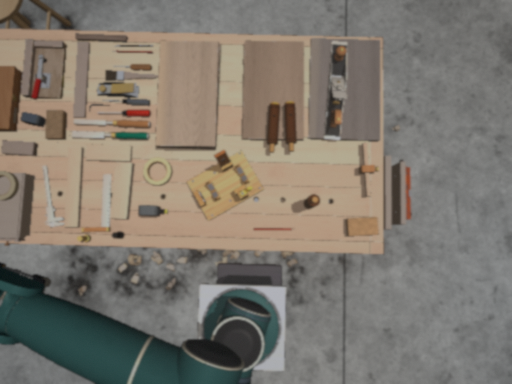

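The scene shows the leg standing at about (308,232), the jig at (230,195) with its leaf up at (246,145), and the pencil at (247,252) well clear. The top view agrees: jig at (225,185), leg at (312,200), stop towards lower left. I'll refine the poses with the wrist camera.

```bash
cat >> h.py <<'E'
np.set_printoptions(precision=3,suppress=True)
def down(yaw,tilt=0):
    c,s=np.cos(yaw),np.sin(yaw); return np.array([[c,s,0],[s,-c,0],[0,0,-1.]])
def wrist():
    o=ctrl.observe(); p=ctrl.capture('wrist')
    T=np.eye(4);T[:3,:3]=o['eef_rot'];T[:3,3]=o['position']
    M=T@p['T_tool_cam']; p['V']=np.linalg.inv(M); return p
def proj(p,X):
    V=p.get('V',p.get('view')); c=V[:3,:3]@np.asarray(X,float).T+V[:3,3:4]
    c=c*np.array([[1],[-1],[-1]]); u=p['mtx']@c; return (u[:2]/u[2]).T
E
python3 - <<'E'
from h import *
o=ctrl.observe()
p=ctrl.capture('wrist');print(p['T_tool_cam'],p['mtx'],[k for k in p])
import json
D={}
def look(tag,names):
    p=wrist(); save(p,tag)
    np.savez('pics/'+tag,color=p['color'],V=p['V'],mtx=p['mtx'])
    for t in names:
        r=ctrl.spot_point(t,p)
        if r: D.setdefault(t,[]).append(list(r[0]['point'])+[r[0]['p']])
J=['jig','cradle','stop_face','leaf_edge','button_knob']
for i,(x,y,yaw) in enumerate([(500,80,0.55),(440,110,0.2),(540,20,0.9)]):
    try: ctrl.move_ptp([x,y,420],down(yaw))
    except ctrl.PlanningError as e: print(i,e); continue
    look('wj%d'%i,J)
for i,(x,y) in enumerate([(480,-160),(430,-180)]):
    try: ctrl.move_ptp([x,y,420],down(0))
    except ctrl.PlanningError as e: print(i,e); continue
    look('wl%d'%i,['leg','tenon_end'])
for k in D: print(k,np.array(D[k]).round(2).tolist())
o=ctrl.observe();print(o['time_s'],o['joints'])
E
```

```text
[[  -0.       0.962    0.273   76.239]
 [   1.       0.       0.       0.459]
 [   0.       0.273   -0.962 -150.457]
 [   0.       0.       0.       1.   ]] [[268.132   0.    251.589]
 [  0.    268.132 191.876]
 [  0.      0.      1.   ]] ['color', 'mtx', 'T_tool_cam', 'shot']
jig [[512.4, 78.4, -1.5, 0.55], [513.8, 76.9, 1.4, 0.77], [512.2, 76.8, 3.6, 0.62]]
cradle [[513.0, 81.8, 55.7, 0.9], [513.2, 79.6, 54.5, 0.9], [510.7, 79.3, 51.5, 0.86]]
stop_face [[470.2, 157.3, 59.1, 0.79], [470.6, 161.1, 60.1, 0.65], [470.5, 159.0, 56.5, 0.84]]
leaf_edge [[599.9, 79.6, 195.8, 0.92], [600.7, 79.7, 196.8, 0.97], [600.2, 75.9, 192.7, 0.72]]
button_knob [[496.8, -14.2, 129.3, 0.51], [496.3, -14.9, 128.7, 0.82], [496.2, -13.9, 128.7, 0.51]]
leg [[455.9, -236.8, -3.6, 0.73], [452.6, -239.4, -2.0, 0.56]]
tenon_end [[454.7, -237.8, 186.8, 0.77], [455.5, -239.5, 186.7, 0.88]]
7.4333 [-0.45  -0.321  1.545  0.     1.918  1.12 ]
```

```bash
cat > ov.py <<'E'
from h import *
import sys
x0,y0,t=map(float,sys.argv[1:4])
c,s=np.cos(t),np.sin(t);R=np.array([[c,-s,0],[s,c,0],[0,0,1]])
ims=[]
for n in ['wj0','wj1']:
    d=np.load(f'pics/{n}.npz');p={k:d[k] for k in d}
    im=cv2.resize(p['color'][:,:,::-1],None,fx=4,fy=4,interpolation=cv2.INTER_CUBIC).copy()
    def poly(P,col):
        q=(proj(p,np.array(P,float)@R.T+[x0,y0,0])*4+1.5)
        cv2.polylines(im,[q.round().astype(np.int32)],True,col,1)
    rect=lambda a,b,c,d,z:[(a,c,z),(b,c,z),(b,d,z),(a,d,z)]
    poly(rect(-85,85,-120,118,18),(0,255,0))
    for a,b in((36,56),(-86,-66)): poly(rect(-37,37,a,b,54),(255,0,0)); poly(rect(-26,26,a,b,54),(255,0,0))
    poly([(-30,90,62),(30,90,62)],(0,0,255))
    poly(rect(-56,-39,-64,-20,80),(255,255,0)); poly(rect(-81,-57,-58,-26,94),(255,0,255)); poly(rect(44,68,-64,-20,78),(0,255,255))
    q=proj(p,np.array([[0,0,40.]])@R.T+[x0,y0,0])[0]*4
    u,v=q.astype(int);u=max(300,min(u,2048-300));v=max(400,min(v,1536-400)) 
    ims.append(cv2.resize(im[v-400:v+400,u-300:u+300],(400,533)))
cv2.imwrite('pics/'+sys.argv[4]+'.png',np.hstack(ims))
E
python3 ov.py 513 79 0.497 ov1
```

```text
(no output)
```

View pics/ov1.png

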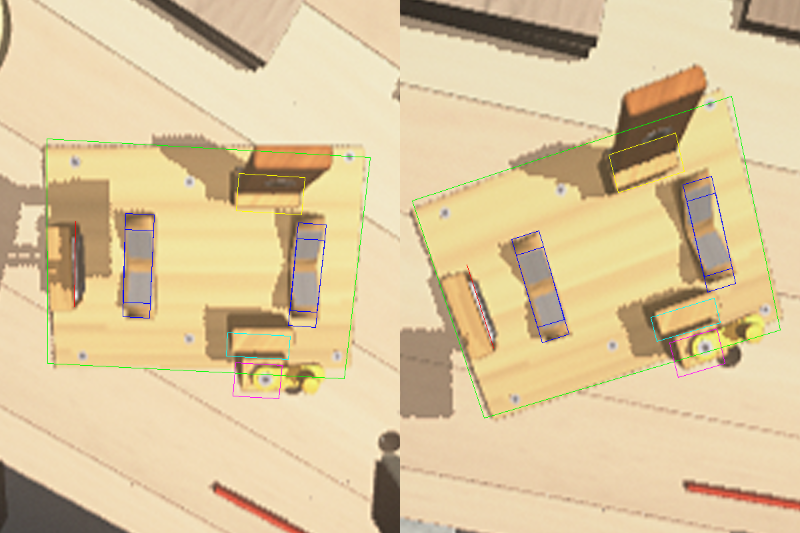

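The overlay is turned about 3° against the picture: the jig's top edge is level at row 147, while the model's runs from 139 to 157. I'll set the yaw to about 0.55.

```bash
python3 ov.py 513 79 0.55 ov2
```

```text
(no output)
```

View pics/ov2.png

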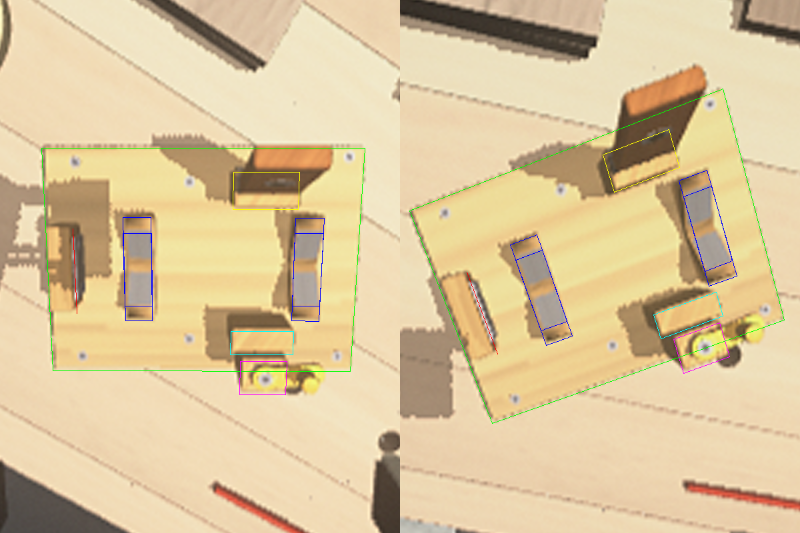

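Run:
```python
from h import *
leg=np.array([455.5,-238,0]); jig=np.array([513,79,0.]);yw=.55
jx=np.array([np.cos(yw),np.sin(yw),0]);jy=np.array([-np.sin(yw),np.cos(yw),0]);Z=np.array([0,0,1.])
tilt=.2
# leg-frame grasp: leg axis a, tool z = c*approach - s*a ; tool y = +-cross
def toolR(a,h,f):  # a leg axis, h approach dir perpendicular
    z=np.cos(tilt)*h-np.sin(tilt)*a; y=f*np.cross(a,h); return np.c_[np.cross(y,z),y,z]
def pose(P,a,h,f):
    R=toolR(a,h,f); return P+5*R[:,2],R
for f in(1,-1):
    p,R=pose(jig+18*jy+57.7*Z,jy,-Z,f)
    print('place',f,ctrl.ik(p,R), ctrl.ik(p+100*Z,R))
    for az in np.arange(-3.1,3.1,.2):
        h=np.array([np.cos(az),np.sin(az),0]); p,R=pose(leg+113*Z,Z,h,f)
        q=ctrl.ik(p,R);q2=ctrl.ik(p-110*h,R)
        if q is not None and q2 is not None: print(f,round(az,2),np.array(q),np.array(q2).round(2))
```

```text
place 1 [ 0.24  -0.168  2.029 -0.202  1.226  2.895] [ 0.24  -0.25   1.928 -0.193  1.404  2.858]
1 -3.1 [-0.333  0.577  1.464 -0.546  2.379  1.079] [-0.29  0.77  1.16 -0.55  2.49  1.05]
1 -2.9 [-0.267  0.537  1.522 -0.69   2.295  0.96 ] [-0.2   0.72  1.25 -0.68  2.4   0.94]
1 -2.7 [-0.203  0.487  1.595 -0.813  2.197  0.868] [-0.12  0.65  1.35 -0.78  2.3   0.86]
1 -2.5 [-0.143  0.425  1.682 -0.922  2.088  0.797] [-0.04  0.57  1.47 -0.87  2.2   0.8 ]
1 -2.3 [-0.088  0.354  1.779 -1.022  1.972  0.743] [ 0.04  0.49  1.6  -0.95  2.09  0.76]
1 -2.1 [-0.04   0.272  1.885 -1.118  1.848  0.701] [ 0.11  0.38  1.74 -1.03  1.97  0.73]
1 0.3 [-1.103 -0.205  2.378  1.497  1.321  2.566] [-1.4  -0.23  2.4   1.33  1.57  2.53]
1 0.5 [-1.112 -0.067  2.258  1.384  1.488  2.525] [-1.36 -0.04  2.23  1.24  1.68  2.47]
1 0.7 [-1.096  0.054  2.138  1.277  1.633  2.488] [-1.31  0.12  2.07  1.15  1.79  2.43]
1 0.9 [-1.063  0.161  2.02   1.176  1.765  2.453] [-1.24  0.25  1.92  1.06  1.9   2.4 ]
1 1.1 [-1.018  0.256  1.906  1.078  1.889  2.414] [-1.16  0.36  1.77  0.99  2.01  2.38]
1 1.3 [-0.965  0.34   1.798  0
[... 1944 characters left out ...]
906  0.413  1.699  0.879  2.118 -0.832] [-1.    0.56  1.49  0.83  2.22 -0.84]
-1 1.7 [-0.843  0.476  1.611  0.767  2.222 -0.907] [-0.92  0.64  1.37  0.73  2.33 -0.9 ]
-1 1.9 [-0.777  0.529  1.535  0.64   2.316 -1.004] [-0.84  0.71  1.26  0.63  2.42 -0.99]
-1 2.1 [-0.709  0.57   1.474  0.49   2.395 -1.129] [-0.75  0.76  1.18  0.49  2.5  -1.11]
-1 2.3 [-0.64   0.6    1.43   0.314  2.454 -1.284] [-0.66  0.8   1.11  0.32  2.57 -1.26]
-1 2.5 [-0.57   0.617  1.404  0.116  2.487 -1.465] [-0.58  0.83  1.07  0.12  2.61 -1.45]
-1 2.7 [-0.5    0.621  1.398 -0.094  2.491 -1.657] [-0.49  0.83  1.07 -0.1   2.61 -1.67]
-1 2.9 [-0.43   0.612  1.412 -0.297  2.463 -1.842] [-0.41  0.82  1.09 -0.31  2.58 -1.87]
```

The yaw of 0.55 fits in both views: base outline, stop line and posts all coincide to about 2 px. I'll grasp the leg with the tool nearly level, approaching at azimuth 0.8.

```bash
cat >> h.py <<'E'
leg=np.array([455.5,-238.2,0]); jig=np.array([513.7,79.5,0.]);yw=.55
jx=np.array([np.cos(yw),np.sin(yw),0]);jy=np.array([-np.sin(yw),np.cos(yw),0]);Z=np.array([0,0,1.])
tilt=.2
def pose(P,a,h,f=-1):
    z=np.cos(tilt)*h-np.sin(tilt)*a; y=f*np.cross(a,h); R=np.c_[np.cross(y,z),y,z]
    return P+5*z,R
E
python3 - <<'E'
from h import *
az=.8;h=np.array([np.cos(az),np.sin(az),0]);p,R=pose(leg+113*Z,Z,h)
ctrl.move_gripper(93)
ctrl.move_ptp(p-110*h+130*Z,R)
ctrl.movel(p-110*h,v=200)
hit=ctrl.movel(p,v=120,stop_force=8)
o=ctrl.observe();print(hit,o['time_s'],o['position']-p,o['ft_force'])
w=wrist();save(w,'g0')
ctrl.move_gripper(20,force=40)
o=ctrl.observe();print(o['finger_gap'],o['grip_force'],o['ft_force'])
save(ctrl.capture('scene'),'g1')
E
```

```text
False 10.95 [-0.148 -0.345  0.052] [ 0.398 -0.644  0.004]
41.37862890599554 39.99991536140442 [ 0.113 -0.782 -0.611]
```

```bash
python3 -c "
import cv2,numpy as np
a=cv2.imread('pics/g0.png');b=cv2.imread('pics/g1.png')[130:322,160:416]
cv2.imwrite('pics/g.png',np.vstack([a[:,:][::1],cv2.resize(b,(512,384))])[::1][:,:])
x=cv2.imread('pics/g.png');cv2.imwrite('pics/g.png',np.hstack([cv2.resize(a,(400,300)),cv2.resize(b,(400,300))]))"
```

```text
(no output)
```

View pics/g.png

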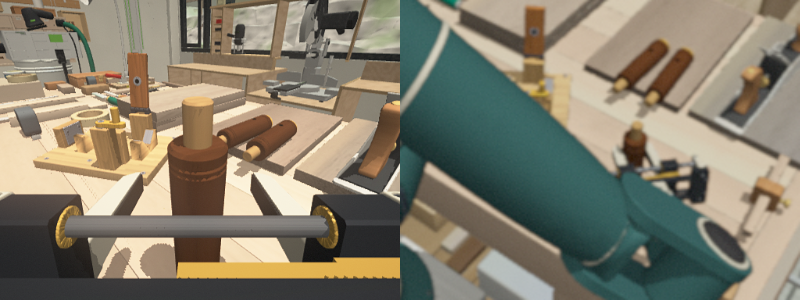

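The left half shows the leg centred between the open fingers at (197,190). Closing gave a 41.4 mm gap at 40 N, so the leg is held. Next I'll carry it to above the jig.

Run:
```python
from h import *
o=ctrl.observe();p=o['position']
ctrl.movel(p+180*Z,v=150)
P,R=pose(jig+18*jy+57.7*Z-8*jy,jy,-Z)
Q=pose(np.array([470,-110,290.]),jy,-Z)[0]
print(ctrl.ik(Q,R))
ctrl.move_ptp(Q,R)
ctrl.move_ptp(P+190*Z,R)
o=ctrl.observe();print(o['time_s'],o['position']-P,o['finger_gap'],o['grip_force'],o['ft_force'],o['joints'])
save(ctrl.capture('scene'),'c0')
w=wrist();r=ctrl.spot_point('tenon_end',w);print(r, 'exp',jig+82*jy+(57.7+190)*Z)
r=ctrl.spot_point('leg',w);print(r,'exp',jig-103*jy+(57.7+190)*Z); save(w,'c1')
import cv2
b=w['color'][:,:,::-1];a=cv2.imread('pics/c0.png');cv2.imwrite('pics/c.png',np.hstack([cv2.resize(a,(400,300)),cv2.resize(b,(400,300))]))
```

```text
[-0.197 -0.406  1.834 -0.146  1.577 -0.758]
15.4167 [  0.11   -1.089 189.995] 41.38794788790149 39.99487280845642 [ 0.011 -0.401 -1.49 ] [ 0.223 -0.278  1.805 -0.19   1.55  -0.328]
[{'point': [472.7, 150.6, 245.3], 'p': 0.8}] exp [470.84  149.407 247.7  ]
[] exp [567.537  -8.31  247.7  ]
```

View pics/c.png

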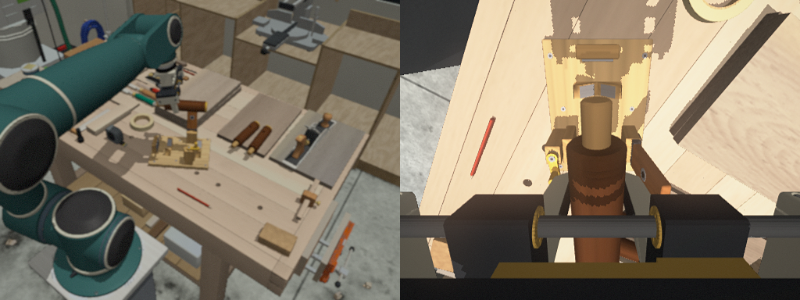

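The leg is held level along the jig, with its tenon at (597,115) pointing at the stop and the leaf clear on the right. Now I'll lower it.

Run:
```python
from h import *
P,R=pose(jig+18*jy+57.7*Z-8*jy,jy,-Z)
print(ctrl.movel(P+25*Z,v=120,stop_force=8))
hit=ctrl.movel(P-1.5*Z,v=30,stop_force=6)
o=ctrl.observe();print(hit,o['time_s'],o['position']-P,o['ft_force'],o['grip_force'])
if o['position'][2]-P[2]<6:
    q=o['position']
    hit=ctrl.movel(q+14*jy,v=20,stop_force=8)
    o=ctrl.observe();print('push',hit,(o['position']-q)@jy,o['ft_force'],o['ft_force']@jy)
w=wrist();save(w,'d1');print(ctrl.spot_point('tenon_end',w),'exp',jig+90*jy+57.7*Z)
```

```text
False
True 17.875 [0.101 0.099 1.332] [3.402 1.682 0.032] 39.98707473278046
push True 6.080564455540931 [ 3.672 -3.449  1.114] -4.859396404092522
[{'point': [466.3, 154.9, 58.2], 'p': 0.67}] exp [466.658 156.227  57.7  ]
```

Run:
```python
from h import *
q=ctrl.observe()['position']
ctrl.move_gripper(20,force=6); ctrl.sleep(.2)
print(ctrl.movel(q-2*Z,v=20,stop_force=5)); q=ctrl.observe()['position']
hit=ctrl.movel(q+6*jy,v=20,stop_force=6)
o=ctrl.observe();print('push',hit,(o['position']-q)@jy,o['position']-q,o['ft_force'],o['ft_force']@jy)
ctrl.move_gripper(60)
o=ctrl.observe();R=o['eef_rot'];q=o['position']
print(o['ft_force'],o['grip_force'])
w=wrist();save(w,'e0');print(ctrl.spot_point('tenon_end',w),'exp',jig+90*jy+57.7*Z)
ctrl.movel(q-130*R[:,2]+0*Z,v=120)
w=wrist();save(w,'e1');print(ctrl.spot_point('tenon_end',w),ctrl.spot_point('leg',w))
print(ctrl.observe()['time_s'])
b=w['color'][:,:,::-1];a=cv2.imread('pics/e0.png');cv2.imwrite('pics/e.png',np.hstack([cv2.resize(a,(400,300)),cv2.resize(b,(400,300))]))
```

```text
True
push True 1.1582261629307198 [-0.592  0.995 -0.025] [0.263 1.666 3.369] 1.2831368336478983
[-0.616 -0.017 -0.367] 0.0
[{'point': [467.1, 155.1, 58.3], 'p': 0.79}] exp [466.658 156.227  57.7  ]
[] [{'point': [564.4, -2.7, 52.7], 'p': 0.88}]
21.2667
```

View pics/e.png

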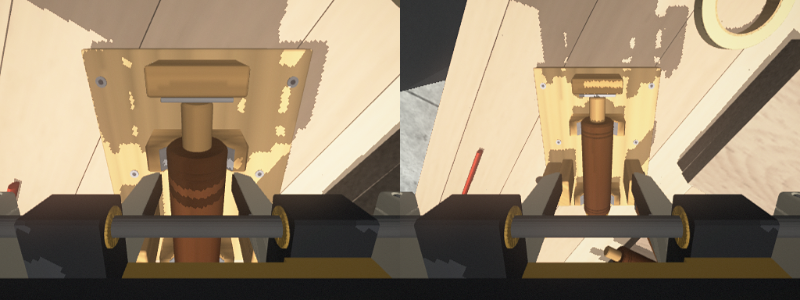

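The right half shows the leg lying in both V-blocks, tenon at or very near the steel stop at (598,95). To be sure of contact I'll nudge it from the foot end with closed fingertips.

Run:
```python
from h import *
q=ctrl.observe()['position']
ctrl.movel([q[0],q[1],265],v=200)
ctrl.move_gripper(0,force=20)
R=down(yw)
S=jig-135*jy
print(ctrl.ik(S+67*Z,R))
ctrl.move_ptp(S+250*Z,R)
ctrl.movel(S+67*Z,v=200,stop_force=10)
hit=ctrl.movel(S+67*Z+30*jy,v=40,stop_force=6)
o=ctrl.observe();print(hit,(o['position']-jig)@jy,o['ft_force'],o['time_s'])
ctrl.movel(S+67*Z,v=100);ctrl.movel(S+240*Z,v=250)
w=wrist();save(w,'f1')
for t in ['leg','tenon_end','leaf_edge','button_knob']:print(t,[((np.array(x['point'])-jig)@np.c_[jx,jy,Z],x['p']) for x in ctrl.spot_point(t,w)[:1]])
print(ctrl.observe()['time_s'])
```

```text
[-0.104  0.017  1.82  -0.     1.304  0.916]
True -112.14641325308435 [ 3.905 -6.018  0.085] 25.625
leg [(array([ -2.872, -97.474,  57.2  ]), 0.63)]
tenon_end [(array([-0.636, 87.543, 60.9  ]), 0.61)]
leaf_edge [(array([ 73.273, -45.98 , 196.5  ]), 0.64)]
button_knob [(array([-63.369, -67.772, 127.8  ]), 0.85)]
27.0917
```

Fingertips met the foot at jig y −94.6 (nominal −95), so the tenon is on the stop. Next is the leaf.

Run:
```python
from h import *
W=lambda x,y,z: jig+x*jx+y*jy+z*Z
R=down(yw)
def tcp(phi,r=95):
    u=np.array([-np.cos(phi),np.sin(phi)]);n=np.array([np.sin(phi),np.cos(phi)])
    c=np.array([58,87])+r*u+6*n; return W(c[0]+7.5,-42,c[1]+14)
ctrl.move_ptp(W(112,-42,290),R)
ctrl.movel(W(108,-42,196),v=150,stop_force=10)
for phi in np.r_[1.72,1.57,np.arange(1.4,0.05,-.15),0.06,-.01]:
    hit=ctrl.movel(tcp(phi),v=110,stop_force=25)
    if hit: print('hit',phi);break
o=ctrl.observe();print(o['ft_force'],o['time_s'],(o['position']-jig)@np.c_[jx,jy,Z])
q=o['position'];ctrl.movel(q+150*Z,v=200)
w=wrist();save(w,'l1')
for t in ['leaf_edge','button_knob']:print(t,[((np.array(x['point'])-jig)@np.c_[jx,jy,Z],x['p']) for x in ctrl.spot_point(t,w)[:1]])
print(ctrl.observe()['time_s'])
```

```text
[0.922 0.009 7.508] 32.2667 [-28.884 -42.347 107.041]
leaf_edge [(array([-55.038, -46.723,  85.   ]), 0.58)]
button_knob [(array([-65.619, -69.912, 127.9  ]), 0.59)]
33.325
```

View pics/l1.png

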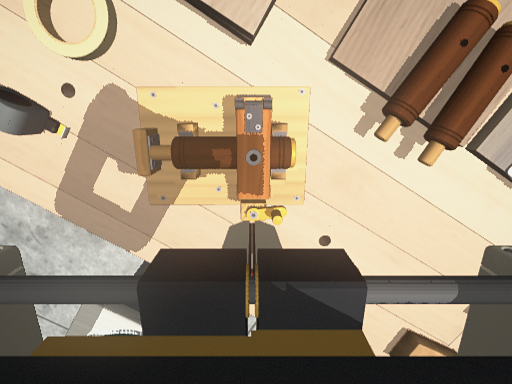

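The leaf is closed over the leg, with the free edge at (252,197) and the button still pointing away at (270,215). Now I'll turn the button by gripping the knob lightly along its arc.

Run:
```python
from h import *
M=np.c_[jx,jy,Z]
W=lambda x,y,z: jig+x*jx+y*jy+z*Z
R=down(yw-.785)
K=lambda b,z: W(-69+27*np.sin(b),-42-27*np.cos(b),z)
ctrl.move_gripper(40)
ctrl.move_ptp(K(.18,200),R)
print(ctrl.movel(K(.18,122),v=120,stop_force=8))
ctrl.move_gripper(5,force=10)
o=ctrl.observe();print(o['finger_gap'],o['grip_force'],o['ft_force'])
for b in np.r_[np.arange(.3,1.5,.15),1.54]:
    if ctrl.movel(K(b,122),v=60,stop_force=25): print('hit',b);break
o=ctrl.observe();print(o['finger_gap'],o['ft_force'],(o['position']-jig)@M)
ctrl.move_gripper(40)
ctrl.movel(ctrl.observe()['position']+150*Z,v=200)
w=wrist();save(w,'b1')
for t in ['leaf_edge','button_knob','tenon_end','leg']:print(t,[((np.array(x['point'])-jig)@M,x['p']) for x in ctrl.spot_point(t,w)[:1]])
print(ctrl.observe()['time_s'])
```

```text
False
11.63827876531988 10.000180006027222 [ 3.081 -4.67  -0.069]
11.924168192344244 [ 0.592 -4.181  4.084] [-42.135 -43.003 121.992]
leaf_edge [(array([-53.446, -46.995,  85.4  ]), 0.92)]
button_knob [(array([-38.974, -47.305, 128.2  ]), 0.89)]
tenon_end [(array([ 0.398, 88.082, 59.7  ]), 0.71)]
leg [(array([  1.174, -95.849,  55.1  ]), 0.93)]
40.2917
```

View pics/b1.png

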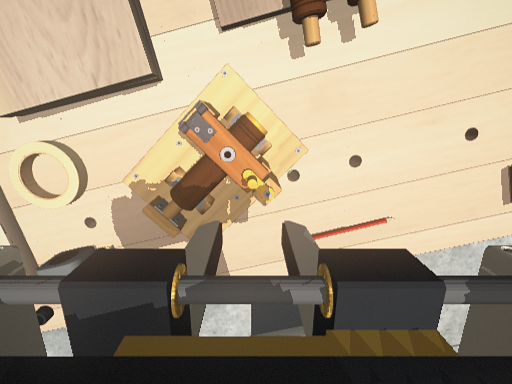

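The button lies along the leaf at (258,183) and the leg is in place. I'll add a light push on the knob towards +y to make sure it's at its limit, then hand in.

Run:
```python
from h import *
M=np.c_[jx,jy,Z]
W=lambda x,y,z: jig+x*jx+y*jy+z*Z
R=down(yw-np.pi/2)
ctrl.move_gripper(0)
ctrl.move_ptp(W(-42,-76,200),R)
print(ctrl.movel(W(-42,-76,122),v=150,stop_force=8))
print(ctrl.movel(W(-42,-50,122),v=30,stop_force=6))
o=ctrl.observe();print(o['ft_force']@M,(o['position']-jig)@M)
ctrl.movel(W(-42,-76,122),v=100);ctrl.movel(W(-42,-76,260),v=200)
w=wrist()
for t in ['leaf_edge','button_knob','tenon_end','leg']:print(t,[((np.array(x['point'])-jig)@M,x['p']) for x in ctrl.spot_point(t,w)[:1]])
print(ctrl.observe()['time_s']); print(ctrl.job_done())
```

```text
False
True
[ 0.497 -6.99   1.002] [-41.973 -58.151 122.154]
leaf_edge [(array([-54.191, -44.193,  85.7  ]), 0.69)]
button_knob [(array([-38.17 , -42.168, 127.8  ]), 0.58)]
tenon_end [(array([-56.65 , -46.673,  86.7  ]), 0.69)]
leg [(array([ -0.338, -92.576,  56.   ]), 0.95)]
44.5333
the job is handed in; nothing more can be done
None
```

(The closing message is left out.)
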